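# Sweep the ring blanks into the catch pan

## Task

Clear the jeweller's bench: with your fingertips, sweep the three ring blanks across the bench top and through the open front of the catch pan, until each one lies completely inside the pan. Only push them along the bench, never pinch, press down on or lift them, and leave the doming block, jar, punch and spool standing where they are.

Things in the scene. Friction and masses are not known exactly. Their poses are not given: they have to be found in the camera images.
- pan: Aluminium catch pan fixed to the bench; inside 130 mm deep (x) by 180 wide (y). Back and side walls 22 mm high, 4 thick. Its thin sheet floor is level with the bench: no step, parts slide in. Origin: centre of the floor, at bench height. x points from the open front (edge at x -65 mm) to the back wall (inner face at +65); side walls' inner faces at y +-90; z up.
- pan_mouth (a point): Middle of the pan's open front edge, at bench height; axes as the pan's.
- ring_a: The first of three identical ring blanks: plain steel-coloured ring lying flat on the bench, outside diameter 26 mm, hole 20 mm, 10 mm high, about 14 g, slides when pushed. Origin: centre of its underside; z along the ring's axis (up).
- ring_b: The second of three identical ring blanks: plain steel-coloured ring lying flat on the bench, outside diameter 26 mm, hole 20 mm, 10 mm high, about 14 g, slides when pushed. Origin: centre of its underside; z along the ring's axis (up).
- ring_c: The third of three identical ring blanks: plain steel-coloured ring lying flat on the bench, outside diameter 26 mm, hole 20 mm, 10 mm high, about 14 g, slides when pushed. Origin: centre of its underside; z along the ring's axis (up).
- block: Doming block: steel-coloured 30 mm cube with round dimples on some faces, loose, about 200 g. It may lie among the rings; to be left alone. Origin: centre of its underside.
- jar: Small glass jar with a metal cap, loose, 36 mm in diameter, 45 mm high. To be left alone. Origin: centre of its underside.
- punch: Dark steel dapping punch standing upright, loose, foot 22 mm in diameter, 58 mm high. To be left alone. Origin: centre of its underside.
- spool: Small wooden spool standing upright, loose, 32 mm in diameter, 30 mm high. To be left alone. Origin: centre of its underside.

How it is judged:
By the outcome, as a careful person would: the job done as asked, in the order asked, and still so for the second after the job is handed in, with the robot touching nothing.
It also fails if it takes over 54 s, if anything falls off the work surface, if the arm or the gripper's body presses on something with over 40 N, if the wrist force passes 120 N, or if a joint passes its speed limit or range.

## Robot

A 6-joint arm with a two-finger parallel gripper is mounted at the origin on the work surface. World frame = base frame: x ahead of the robot, y to its left, z up, the work surface at z = 0. Lengths are in m, angles in rad, forces in N, time in s.
With the tool pointing down it reaches from about 0.225 to 0.725 m from the base axis. Payload 3.1 kg.
Tool frame: the origin (TCP) lies at the centre of the arm's flange, where the gripper is bolted on; the fingertips stand finger_overhang ahead of it and the grasp point (between the pads) lies 155 mm ahead of it (finger_overhang is the distance from the TCP to the fingertips, in m); z points along the fingers, y is the line along which they close (so a half turn about z gives the same grasp; the last joint's range is limited). The gripper opens to 85 mm and grips with 20 to 120 N. Pads are 22 mm wide; open, the fingers measure 114 mm over their backs; the gripper's body (76 mm by 85 mm) begins 54 mm behind the grasp point. The pads swing forward as they close: fully open they stand 13 mm farther back than shut.
Start: joints at [-1.268, 0.048, 0.099, 1.622, 0, 1.443], TCP at [0.219, -0.477, 0.405] pointing down, gripper open.
Joint ranges: [-2.91, 2.91], [-0.99, 1.94], [-1.21, 1.42], [-2.12, 2.29], [-1.49, 1.47], [-3.14, 3.14]. Speed limits (rad/s): [2.79, 2.79, 3.14, 3.14, 3.14, 3.14].

## Interface

Orientations are given as a 3x3 rotation matrix whose columns are the frame's x, y, z axes.
In Python, from station import sense, capture, camera_info, job_done, look_for, place_of, finger_overhang gives the robot as it stands. The module is installed in compiled form; this text tells all that it offers.
- The arm moves only by the tool play_rows, never from a script. Its argument "deltas" is a list of rows, each an object of numbers: "grip": the opening, from -1 (shut) to 1 (fully open); "x", "y", "z": the shift along the tool's x, y, z in m; "turn": the turn about the tool's z in degrees. In form: [{"grip": .., "x": .., "y": .., "z": .., "turn": ..}, ...]. A call has 1 to 5 rows; each row is the pose to reach, as a shift and turn from the pose commanded when the call began, along the tool's axes at that moment; what a row does not reach only later rows make up. A row lasts 1/8 s, in which the tool goes at most 62.5 mm and 10.7 degrees, less where a joint would pass 70% of its speed; a pose out of reach is approached as far as the arm can. A call with a gripper value outside its range is refused whole. The fingers move at their own pace and stop on an object; "force" is the grip in N (left out, the last holds). Time passes only in rows, so rows that repeat a pose let the fingers close. It gives the time, the measured TCP pose, the force, the opening and the grip force at its end, in the units of the state.
- sense(): the state, without advancing time (a new reading comes with each control period).
- capture(name): name is "scene" or "top" or "wrist"; returns (picture, depth): 480x640x3 uint8, red, green, blue; 480x640 float32, m along the optical axis (not along the pixel's ray), 0 where there is no reading.
- camera_info(name): a dict with "fx", "fy", "cx", "cy" (pixels), "world_to_cam" (4x4, takes a point from world to camera coordinates). Camera axes: x right, y up, looking along -z (the intrinsics and any distortion apply to the point x, -y, -z); pixel columns grow to the right and rows downward; lengths in m; the calibration is good to about 2 mm. A picture is of the moment at which its call begins: read the wrist's pose just before it. camera_info takes no time and is no camera call; for the wrist camera it gives the pose at the moment of the call.
- job_done(): hands the job in; it is judged then, once.
Trained networks look in the newest picture that a camera, given by its name, has taken for a name from the list of things; names that differ only in an ending like _2 or _b are one class to them, and where a whole thing is asked for, a point or a joint stands for the part that bears it (a point fixed in the world has none). Each returns a list of dicts, best first, with "confidence" (0 to 1); they miss things now and then, are a little off and sometimes report something else, mostly with a low value. They report only what shows in the picture. A call takes as long as a camera call.
- look_for(camera, query): "xy" ([column, row] in pixels, amid what is visible of it).
- place_of(camera, query): "xy" ([column, row] in pixels: a listed point, or the origin of a listed thing).
The state is a dict: "time": time; "q": joint angles; "qd": joint speeds; "joint_efforts": joint torques, N m; "ee_pos": TCP position; "eef_rot": TCP orientation; "ft_force": force on the tool from outside, world axes, zero at the start; "moment": the same for the moment, N m; "opening": finger opening in m; "gripper_force": force on a finger pad.
Only numpy, scipy, OpenCV 4.12 (cv2) and the standard library are available. Lean on these libraries where they do the work, as an engineer would, in place of code of your own. Each camera call takes 0.05 s, during which the arm holds its last target. There are 200 camera calls.

## Working session

There is one attempt and no reset: what is moved stays moved. The work goes in short steps, Python scripts to look and compute and a tool call to move; the robot and the scene stay as the last step left them, time stands still between calls to the robot, and variables do not carry over. Pictures are saved under pics/ and viewed, at most 10 in all, crops included, and the job is handed in when it is done.

Besides the shell and the picture viewer there is one more tool, called after "Request:" as name(argument=value, ...), one argument or row to a line, values as JSON. play_rows: Moves the arm, as the interface text tells. Its arguments: {"type":"object","properties":{"deltas":{"type":"array","items":{"type":"object","properties":{"grip":{"type":"number"},"x":{"type":"number"},"y":{"type":"number"},"z":{"type":"number"},"turn":{"type":"number"}}}},"force":{"type":"number"}},"required":["deltas"]}

```bash
mkdir -p pics; cat > h.py <<'E'
import numpy as np,cv2
from station import *
def ray(cam,uv,z=0.0,info=None):
    c=info or camera_info(cam); T=np.array(c["world_to_cam"]); R=T[:3,:3]; o=-R.T@T[:3,3]
    d=R.T@np.array([(uv[0]-c["cx"])/c["fx"],-(uv[1]-c["cy"])/c["fy"],-1])
    return o+d*(z-o[2])/d[2]
E
python3 - <<'E'
from h import *
s=sense();print(s["time"],s["ee_pos"],s["eef_rot"],s["opening"],finger_overhang() if callable(finger_overhang) else finger_overhang)
print({k:v for k,v in camera_info("top").items()})
for c in ["top","scene"]:
    p,d=capture(c);cv2.imwrite(f"pics/{c}0.png",p[...,::-1])
    for n in ["pan","pan_mouth","ring_a","block","jar","punch","spool"]:
        for r in place_of(c,n)[:4]:
            if r["confidence"]>.2: print(c,n,r["confidence"],r["xy"],ray(c,r["xy"]).round(4))
E
```

```text
0.0 [ 0.21917018 -0.47683419  0.40351092] [[ 9.08635821e-01  4.17588850e-01 -7.05553412e-04]
 [ 4.17589339e-01 -9.08633078e-01  2.25255242e-03]
 [ 2.99551607e-04 -2.34138140e-03 -9.99997214e-01]] 0.08533109534173967 0.1734
{'fx': 438.19783874993107, 'fy': 438.19783874993107, 'cx': 316.71089880166915, 'cy': 238.70177658481634, 'world_to_cam': array([[-0.00493625, -0.99917651, -0.04027323,  0.05031894],
       [ 0.9939093 , -0.00933607,  0.10980503, -0.54365875],
       [-0.1100906 , -0.03948591,  0.99313691, -0.83400957],
       [ 0.        ,  0.        ,  0.        ,  1.        ]])}
top pan 0.68 [203.6, 257.4] [0.5109 0.2807 0.    ]
top pan_mouth 0.97 [231.0, 260.9] [0.5033 0.2237 0.    ]
top ring_a 0.47 [332.8, 295.6] [0.4319 0.0158 0.    ]
top ring_a 0.46 [380.5, 222.9] [ 0.5787 -0.0828  0.    ]
top ring_a 0.43 [315.2, 184.1] [0.6614 0.0502 0.    ]
top ring_a 0.25 [428.5, 298.3] [ 0.4258 -0.1749  0.    ]
top block 0.78 [380.2, 261.5] [ 0.4999 -0.0806  0.    ]
top jar 0.91 [465.9, 234.8] [ 0.5525 -0.2539  0.    ]
top punch 0.5 [397.2, 180.7] [ 0.6661 -0.1189  0.    ]
top punch 0.46 [427.1, 298.6] [ 0.4252 -0.1721  0.    ]
top spool 0.67 [395.1, 177.5] [ 0.6729 -0.1147  0.    ]
scene pan 0.93 [479.1, 249.6] [0.515  0.2782 0.    ]
scene pan_mouth 0.71 [441.7, 243.1] [0.5015 0.2195 0.    ]
scene pan_mouth 0.7 [224.2, 313.1] [ 0.6682 -0.1138  0.    ]
scene ring_a 0.74 [338.3, 311.2] [0.6573 0.0475 0.    ]
scene ring_a 0.68 [322.6, 211.8] [0.4247 0.0185 0.    ]
scene ring_a 0.51 [252.3, 269.4] [ 0.5785 -0.0869  0.    ]
scene block 0.57 [259.6, 234.0] [ 0.4923 -0.0869  0.    ]
scene jar 0.7 [154.0, 254.3] [ 0.5512 -0.2504  0.    ]
scene punch 0.78 [217.4, 207.3] [ 0.4202 -0.1739  0.    ]
```

View pics/top0.png

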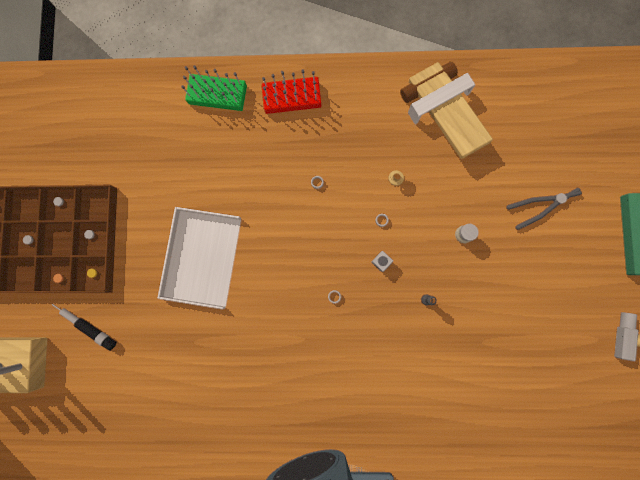

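View pics/scene0.png

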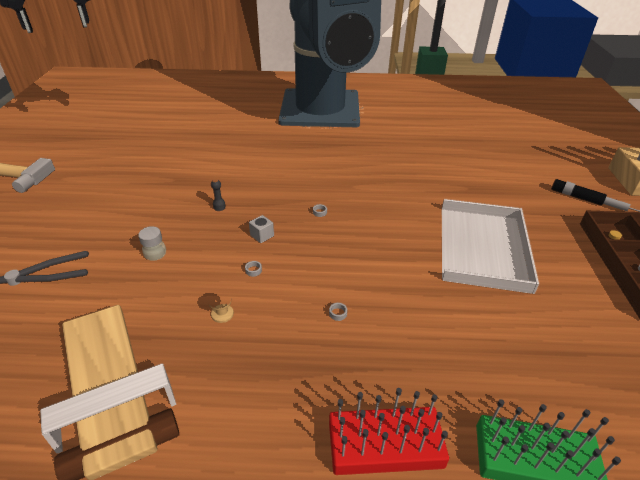

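Rings are seen at top px (333,297), (382,221) and (317,183). The pan is at (203,257) with its mouth facing right. The block is at (382,261), spool (396,178), jar (467,233) and punch (428,299). I'll start moving and refine the positions from closer.

Request:
play_rows(
  deltas=[
    {"grip":-0.5,"x":0.048,"y":-0.017,"turn":-8},
    {"grip":-0.5,"x":0.096,"y":-0.034,"turn":-16},
    {"grip":-0.5,"x":0.144,"y":-0.051,"turn":-24},
    {"grip":-0.5,"x":0.192,"y":-0.068,"turn":-32},
    {"grip":-0.5,"x":0.24,"y":-0.085,"turn":-40},
  ],
)

```text
validation failed for argument at $.de...
```

```bash
cat >> h.py <<'E'
def go(x,y,z=None,head=None):
    "shift in tool axes and turn to reach world TCP x,y,z and heading (deg) of tool x"
    s=sense();R=np.array(s["eef_rot"]);p=np.array(s["ee_pos"]);h=np.degrees(np.arctan2(R[1,0],R[0,0]))
    t=np.array([x,y,p[2] if z is None else z])
    print("t",round(s["time"],2),"p",p.round(4),"h",h.round(1),"open",round(s["opening"],4),"F",np.round(s["ft_force"],1))
    print("go",(R.T@(t-p)).round(4),"turn",None if head is None else round(h-head,1))
E
python3 - <<'E'
from h import *
import station
go(.586,-.118,None,103)
print(station.finger_overhang)
# pan corners & ring refinement from top depth/colour
p,d=capture("top");cv2.imwrite("pics/t1.png",cv2.resize(p[150:320,150:450,::-1],None,fx=2.66,fy=2.66,interpolation=cv2.INTER_CUBIC))
hsv=cv2.cvtColor(p,cv2.COLOR_RGB2HSV)
m=(hsv[...,1]<70).astype(np.uint8);n,l,st,ce=cv2.connectedComponentsWithStats(m)
for i in range(1,n):
    if 15<st[i,4]<8000 and 140<ce[i][0]<480 and 150<ce[i][1]<330:
        print(ce[i].round(1),st[i],ray("top",ce[i],.006).round(4))
        if st[i,4]>2000:
            c=max(cv2.findContours((l==i).astype(np.uint8),0,1)[0],key=len)
            q=cv2.boxPoints(cv2.minAreaRect(c));print([(k.round(0).tolist(),ray("top",k,.022)[:2].round(3).tolist(),ray("top",k,0)[:2].round(3).tolist()) for k in q])
E
```

```text
t 0.8 p [ 0.2192 -0.477   0.4047] h 24.7 open 0.0855 F [-0.7 -0.1 -0.1]
go [ 0.4832 -0.1731 -0.    ] turn -78.3
0.1734
[316.5 181.7] [311 176  12  13  60] [0.665  0.0472 0.006 ]
[199.2 257.6] [ 157  207   84  102 6375] [0.5103 0.2879 0.006 ]
[([157.0, 298.0], [0.429, 0.366], [0.429, 0.375]), ([173.0, 205.0], [0.618, 0.339], [0.622, 0.347]), ([241.0, 217.0], [0.592, 0.2], [0.595, 0.205]), ([224.0, 310.0], [0.405, 0.23], [0.404, 0.235])]
[381.5 219.8] [376 214  12  13  53] [ 0.5842 -0.0843  0.006 ]
[466.8 232.7] [456 224  22  19 315] [ 0.556  -0.2541  0.006 ]
[382. 261.] [372 251  21  21 250] [ 0.5005 -0.0836  0.006 ]
[334.1 296.7] [328 291  13  12  52] [0.4299 0.0133 0.006 ]
[426.9 299.7] [422 295  14  10  88] [ 0.4231 -0.1703  0.006 ]
```

View pics/t1.png

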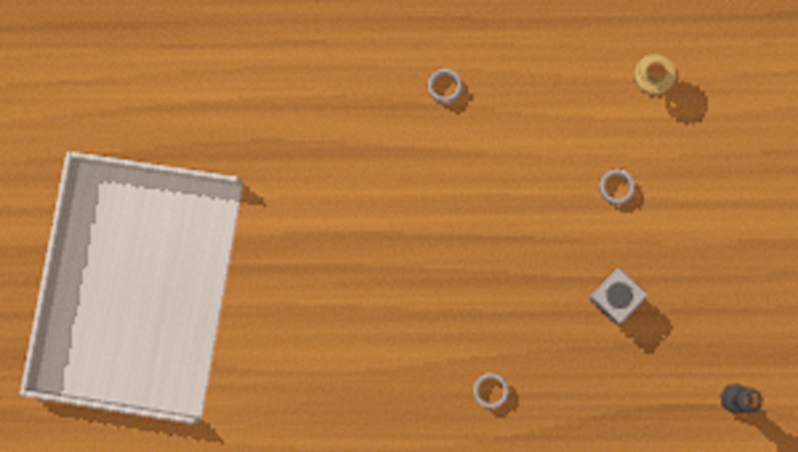

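The crop shows all three rings, the pan with its mouth to the right, and no ring touching another object. The move was refused, probably because z was missing, so I'll resend it with every field.

Request:
play_rows(
  deltas=[
    {"grip":-0.5,"x":0.048,"y":-0.017,"z":0,"turn":-8},
    {"grip":-0.5,"x":0.096,"y":-0.034,"z":0,"turn":-16},
    {"grip":-0.5,"x":0.144,"y":-0.051,"z":0,"turn":-24},
    {"grip":-0.5,"x":0.192,"y":-0.068,"z":0,"turn":-32},
    {"grip":-0.5,"x":0.24,"y":-0.085,"z":0,"turn":-40},
  ],
  force=20,
)

```text
time: 1.48
ee_pos: [0.4028, -0.2983, 0.4049]
eef_rot: [[0.424, 0.906, 0.0], [0.906, -0.424, -0.001], [-0.0, 0.001, -1.0]]
ft_force: [0.5, -0.2, -0.5]
opening: 0.0215
gripper_force: 0.0
```

Request:
play_rows(
  deltas=[
    {"grip":-0.5,"x":0.049,"y":0.018,"z":0.02,"turn":-8},
    {"grip":-0.5,"x":0.098,"y":0.037,"z":0.045,"turn":-16},
    {"grip":-0.5,"x":0.147,"y":0.055,"z":0.07,"turn":-24},
    {"grip":-0.5,"x":0.195,"y":0.073,"z":0.095,"turn":-32},
    {"grip":-0.5,"x":0.2415,"y":0.091,"z":0.12,"turn":-38},
  ],
  force=20,
)

```text
time: 2.1
ee_pos: [0.5885, -0.1188, 0.284]
eef_rot: [[-0.223, 0.975, 0.001], [0.975, 0.223, -0.0], [-0.0, 0.0, -1.0]]
ft_force: [0.1, -0.2, 0.3]
opening: 0.0217
gripper_force: 0.0
```

```bash
python3 - <<'E'
from h import *
go(.588,-.118,.1765,103)
import station
print(station.finger_overhang, camera_info("wrist")["world_to_cam"].round(3).tolist())
i=camera_info("wrist");p,d=capture("wrist");cv2.imwrite("pics/w1.png",p[...,::-1])
for r in place_of("wrist","ring_b")[:4]: print(r["confidence"],r["xy"],ray("wrist",r["xy"],0,i).round(4))
E
```

```text
t 2.1 p [ 0.5885 -0.1188  0.284 ] h 102.9 open 0.0217 F [ 0.1 -0.2  0.3]
go [ 0.0009 -0.0003  0.1075] turn -0.1
0.1734 [[0.975, 0.224, 0.002, -0.548], [-0.215, 0.939, -0.27, 0.241], [-0.062, 0.263, 0.963, -0.195], [0.0, 0.0, 0.0, 1.0]]
0.82 [320.0, 187.1] [ 0.5861 -0.0851  0.    ]
0.59 [481.6, 19.2] [0.6639 0.0452 0.    ]
```

View pics/w1.png

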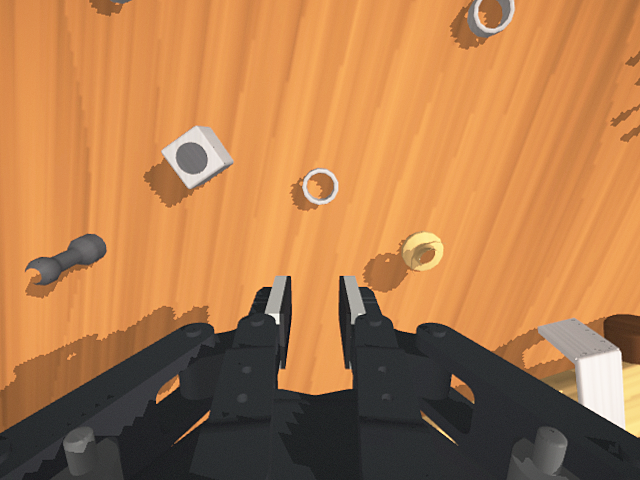

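Ring B at px (320,187) sits ahead of the fingers, with the block left at (197,157) and the spool right at (423,250). The way down is clear.

Request:
play_rows(
  deltas=[
    {"grip":-0.5,"x":-0.003,"y":0.004,"z":0.04,"turn":0},
    {"grip":-0.5,"x":-0.003,"y":0.004,"z":0.08,"turn":0},
    {"grip":-0.5,"x":-0.003,"y":0.004,"z":0.1,"turn":0},
    {"grip":-0.5,"x":-0.003,"y":0.004,"z":0.1075,"turn":0},
    {"grip":-0.5,"x":-0.003,"y":0.004,"z":0.1075,"turn":0},
  ],
)

```text
time: 2.82
ee_pos: [0.5918, -0.1227, 0.1776]
eef_rot: [[-0.219, 0.976, 0.0], [0.976, 0.219, -0.0], [-0.0, 0.0, -1.0]]
ft_force: [-0.4, -0.1, 0.1]
opening: 0.0215
gripper_force: 0.0
```

```bash
python3 - <<'E'
from h import *
go(.52,.245,.1765,103)
i=camera_info("wrist");p,d=capture("wrist");cv2.imwrite("pics/w2.png",p[...,::-1])
E
```

```text
t 2.83 p [ 0.5918 -0.1227  0.1776] h 102.6 open 0.0215 F [-0.4 -0.1  0.1]
go [0.3745 0.0104 0.001 ] turn -0.4
```

View pics/w2.png

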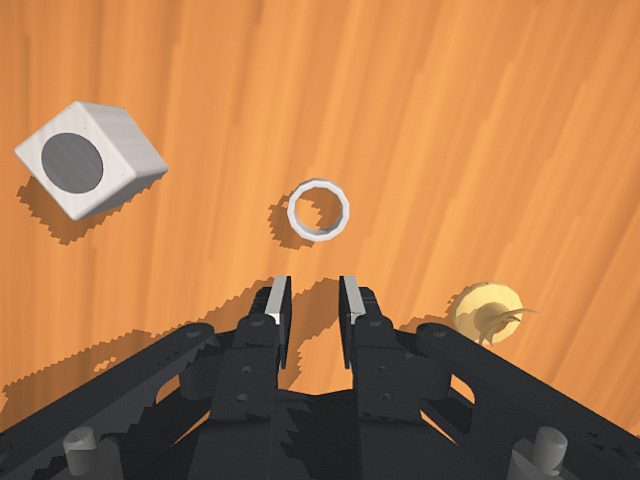

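Request:
play_rows(
  deltas=[
    {"grip":-0.6,"x":0.008,"y":0,"z":0.001,"turn":0},
    {"grip":-0.6,"x":0.018,"y":0,"z":0.001,"turn":0},
    {"grip":-0.6,"x":0.034,"y":0.001,"z":0.001,"turn":0},
    {"grip":-0.6,"x":0.054,"y":0.001,"z":0.001,"turn":0},
    {"grip":-0.6,"x":0.076,"y":0.002,"z":0.001,"turn":0},
  ],
)

```text
time: 3.5
ee_pos: [0.5767, -0.046, 0.1763]
eef_rot: [[-0.22, 0.976, -0.0], [0.976, 0.22, 0.0], [0.0, -0.0, -1.0]]
ft_force: [1.2, -0.1, -0.0]
opening: 0.0168
gripper_force: 0.2
```

Request:
play_rows(
  deltas=[
    {"grip":-0.6,"x":0.022,"y":0.001,"z":0,"turn":0},
    {"grip":-0.6,"x":0.044,"y":0.001,"z":0,"turn":0},
    {"grip":-0.6,"x":0.066,"y":0.002,"z":0,"turn":0},
    {"grip":-0.6,"x":0.088,"y":0.002,"z":0,"turn":0},
    {"grip":-0.6,"x":0.108,"y":0.003,"z":0,"turn":0},
  ],
)

```text
time: 4.12
ee_pos: [0.5559, 0.06, 0.1762]
eef_rot: [[-0.22, 0.975, -0.0], [0.975, 0.22, 0.0], [0.0, -0.0, -1.0]]
ft_force: [0.1, 0.5, -0.1]
opening: 0.0169
gripper_force: 0.2
```

```bash
python3 - <<'E'
from h import *
go(.516,.247,.1765,103)
i=camera_info("wrist");p,d=capture("wrist");cv2.imwrite("pics/w3.png",p[...,::-1])
for r in place_of("wrist","ring_b")[:4]: print(r["confidence"],r["xy"],ray("wrist",r["xy"],0,i).round(4))
E
```

```text
t 4.12 p [0.5559 0.06   0.1762] h 102.7 open 0.0169 F [ 0.1  0.5 -0.1]
go [ 0.1912  0.0023 -0.0003] turn -0.3
0.86 [34.4, 325.2] [ 0.4306  0.0139 -0.    ]
0.76 [317.0, 251.7] [ 0.5536  0.0794 -0.    ]
0.67 [524.8, 364.0] [0.6665 0.0451 0.    ]
```

View pics/w3.png

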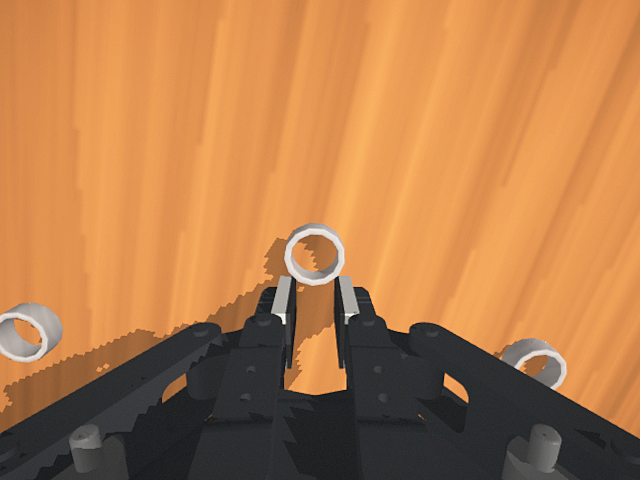

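Ring B is nested at px (317,252) against both fingertips, and the other rings are untouched. I'll push on into the pan.

Request:
play_rows(
  deltas=[
    {"grip":-0.6,"x":0.021,"y":0,"z":0,"turn":0},
    {"grip":-0.6,"x":0.043,"y":0,"z":0,"turn":0},
    {"grip":-0.6,"x":0.065,"y":0.001,"z":0,"turn":0},
    {"grip":-0.6,"x":0.087,"y":0.001,"z":0,"turn":0},
    {"grip":-0.6,"x":0.109,"y":0.001,"z":0,"turn":0},
  ],
)

```text
time: 4.85
ee_pos: [0.5331, 0.1659, 0.1762]
eef_rot: [[-0.219, 0.976, -0.0], [0.976, 0.219, 0.0], [0.0, -0.0, -1.0]]
ft_force: [0.5, -0.6, 0.3]
opening: 0.0173
gripper_force: 0.1
```

Request:
play_rows(
  deltas=[
    {"grip":-0.6,"x":0.022,"y":0,"z":0,"turn":0},
    {"grip":-0.6,"x":0.044,"y":0.001,"z":0,"turn":0},
    {"grip":-0.6,"x":0.063,"y":0.001,"z":0,"turn":0},
    {"grip":-0.6,"x":0.076,"y":0.001,"z":0,"turn":0},
    {"grip":-0.6,"x":0.082,"y":0.001,"z":0,"turn":0},
  ],
)

```text
time: 5.48
ee_pos: [0.5162, 0.2459, 0.1762]
eef_rot: [[-0.22, 0.975, -0.0], [0.975, 0.22, -0.0], [-0.0, -0.0, -1.0]]
ft_force: [0.5, -0.5, 0.2]
opening: 0.0172
gripper_force: 0.1
```

Request:
play_rows(
  deltas=[
    {"grip":-0.6,"x":-0.01,"y":0,"z":0,"turn":0},
    {"grip":-0.6,"x":-0.03,"y":0,"z":0,"turn":0},
    {"grip":-0.6,"x":-0.06,"y":0,"z":-0.03,"turn":0},
    {"grip":-0.6,"x":-0.08,"y":0,"z":-0.06,"turn":0},
    {"grip":-0.6,"x":-0.1,"y":0,"z":-0.08,"turn":0},
  ],
)

```text
time: 6.1
ee_pos: [0.5391, 0.1448, 0.258]
eef_rot: [[-0.217, 0.976, 0.002], [0.976, 0.217, -0.0], [-0.001, 0.002, -1.0]]
ft_force: [-0.0, 0.3, -0.1]
opening: 0.0172
gripper_force: 0.0
```

```bash
python3 - <<'E'
from h import *
u=lambda h:np.array([np.cos(np.radians(h)),np.sin(np.radians(h))])
C=np.array([.6665,.045]);a=C-.036*u(110)
print(a);go(*a,.25,110)
capture("top")
for r in place_of("top","ring_b")[:5]: print(r["confidence"],r["xy"],ray("top",r["xy"],0).round(4))
capture("wrist");i=camera_info("wrist")
for n in ["ring_b","pan_mouth","pan"]:
  for r in place_of("wrist",n)[:4]: print(n,r["confidence"],r["xy"],ray("wrist",r["xy"],0,i).round(4))
E
```

```text
[0.67881273 0.01117107]
t 6.1 p [0.5391 0.1448 0.258 ] h 102.5 open 0.0172 F [-0.   0.3 -0.1]
go [-0.1607  0.1073  0.0083] turn -7.5
0.55 [335.1, 294.6] [0.4339 0.0112 0.    ]
0.42 [316.8, 182.2] [0.6654 0.0469 0.    ]
ring_b 0.89 [310.9, 36.2] [0.5119 0.2686 0.    ]
ring_b 0.63 [137.5, 366.9] [ 0.4303  0.0177 -0.    ]
ring_b 0.46 [436.6, 386.5] [0.6608 0.0495 0.    ]
pan_mouth 0.93 [273.6, 115.5] [0.4985 0.2202 0.    ]
pan 0.92 [315.0, 0.3] [0.5102 0.2873 0.    ]
```

Request:
play_rows(
  deltas=[
    {"grip":-0.6,"x":-0.04,"y":0.027,"z":0,"turn":-2},
    {"grip":-0.6,"x":-0.08,"y":0.053,"z":0,"turn":-4},
    {"grip":-0.6,"x":-0.12,"y":0.08,"z":0,"turn":-6},
    {"grip":-0.6,"x":-0.16,"y":0.106,"z":0,"turn":-7.5},
    {"grip":-0.6,"x":-0.16,"y":0.106,"z":0.01,"turn":-7.5},
  ],
)

```text
time: 7.02
ee_pos: [0.6786, 0.0126, 0.2442]
eef_rot: [[-0.342, 0.94, -0.0], [0.94, 0.342, -0.001], [-0.001, -0.0, -1.0]]
ft_force: [-0.7, 0.7, -0.3]
opening: 0.0173
gripper_force: 0.0
```

```bash
python3 - <<'E'
from h import *
i=camera_info("wrist");capture("wrist")
u=lambda h:np.array([np.cos(np.radians(h)),np.sin(np.radians(h))])
for r in place_of("wrist","ring_b")[:4]:
  q=ray("wrist",r["xy"],0,i);print(r["confidence"],r["xy"],q.round(4));
  if q[0]>.63: go(*(q[:2]-.035*u(110)),.1763,110)
E
```

```text
0.6 [313.5, 191.0] [0.6663 0.0468 0.    ]
t 7.12 p [0.6758 0.0152 0.2424] h 110.2 open 0.0169 F [-1.4 -0.6 -0.3]
go [-0.0022  0.0023  0.0661] turn 0.2
```

Request:
play_rows(
  deltas=[
    {"grip":-0.6,"x":-0.005,"y":0.002,"z":0.02,"turn":0},
    {"grip":-0.6,"x":-0.005,"y":0.002,"z":0.04,"turn":0},
    {"grip":-0.6,"x":-0.005,"y":0.002,"z":0.058,"turn":0},
    {"grip":-0.6,"x":-0.005,"y":0.002,"z":0.065,"turn":0},
    {"grip":-0.6,"x":-0.005,"y":0.002,"z":0.067,"turn":0},
  ],
)

```text
time: 7.75
ee_pos: [0.6801, 0.0109, 0.1783]
eef_rot: [[-0.345, 0.939, -0.001], [0.939, 0.345, 0.0], [0.001, -0.001, -1.0]]
ft_force: [-0.5, 0.5, 1.1]
opening: 0.017
gripper_force: 0.0
```

```bash
python3 - <<'E'
from h import *
i=camera_info("wrist");p,_=capture("wrist");cv2.imwrite("pics/w4.png",p[...,::-1])
for r in place_of("wrist","ring_b")[:4]: print(r["confidence"],r["xy"],ray("wrist",r["xy"],0,i).round(4))
go(.566,.175,.1763)
E
```

```text
t 7.85 p [0.6807 0.0108 0.1796] h 110.2 open 0.017 F [0.5 0.2 0.1]
go [ 0.1937 -0.051   0.0032] turn None
```

View pics/w4.png

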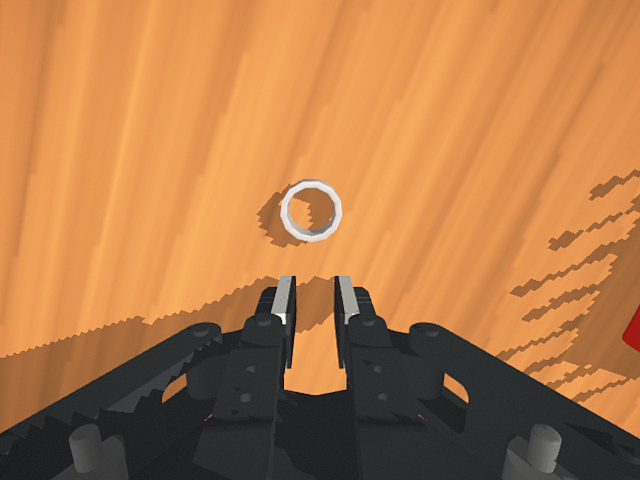

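Ring C at px (311,210) is centred ahead of the fingers. I'll push it towards the pan's right lane.

Request:
play_rows(
  deltas=[
    {"grip":-0.6,"x":0.008,"y":0,"z":0.001,"turn":0},
    {"grip":-0.6,"x":0.018,"y":0,"z":0.002,"turn":0},
    {"grip":-0.6,"x":0.035,"y":-0.004,"z":0.002,"turn":0},
    {"grip":-0.6,"x":0.054,"y":-0.011,"z":0.002,"turn":0},
    {"grip":-0.6,"x":0.075,"y":-0.02,"z":0.002,"turn":0},
  ],
)

```text
time: 8.48
ee_pos: [0.635, 0.0757, 0.1774]
eef_rot: [[-0.346, 0.938, 0.0], [0.938, 0.346, 0.0], [0.0, 0.0, -1.0]]
ft_force: [0.4, -0.4, -0.8]
opening: 0.017
gripper_force: 0.1
```

```bash
python3 - <<'E'
from h import *
go(.549,.168,.1763)
i=camera_info("wrist");p,_=capture("wrist")
for r in place_of("wrist","ring_b")[:4]: print(r["confidence"],r["xy"],ray("wrist",r["xy"],0,i).round(4))
E
```

```text
t 8.47 p [0.635  0.0757 0.1774] h 110.2 open 0.017 F [ 0.4 -0.4 -0.8]
go [ 0.1164 -0.0488  0.0011] turn None
0.88 [310.3, 251.2] [0.6275 0.0933 0.    ]
```

Request:
play_rows(
  deltas=[
    {"grip":-0.6,"x":0.022,"y":-0.01,"z":0.001,"turn":0},
    {"grip":-0.6,"x":0.046,"y":-0.02,"z":0.001,"turn":0},
    {"grip":-0.6,"x":0.07,"y":-0.03,"z":0.001,"turn":1},
    {"grip":-0.6,"x":0.095,"y":-0.04,"z":0.001,"turn":3},
    {"grip":-0.6,"x":0.115,"y":-0.048,"z":0.001,"turn":6},
  ],
)

```text
time: 9.2
ee_pos: [0.5506, 0.1664, 0.1765]
eef_rot: [[-0.244, 0.97, 0.001], [0.97, 0.244, -0.0], [-0.0, 0.001, -1.0]]
ft_force: [-0.5, -0.1, -0.5]
opening: 0.0171
gripper_force: 0.1
```

```bash
python3 - <<'E'
from h import *
go(.561,.226,.1763)
i=camera_info("wrist");p,_=capture("wrist");cv2.imwrite("pics/w5.png",p[...,::-1])
for r in place_of("wrist","ring_b")[:4]: print(r["confidence"],r["xy"],ray("wrist",r["xy"],0,i).round(4))
E
```

```text
t 9.2 p [0.5506 0.1664 0.1765] h 104.1 open 0.0171 F [-0.5 -0.1 -0.5]
go [0.0553 0.0246 0.0002] turn None
0.89 [314.4, 253.5] [0.5471 0.1845 0.    ]
```

View pics/w5.png

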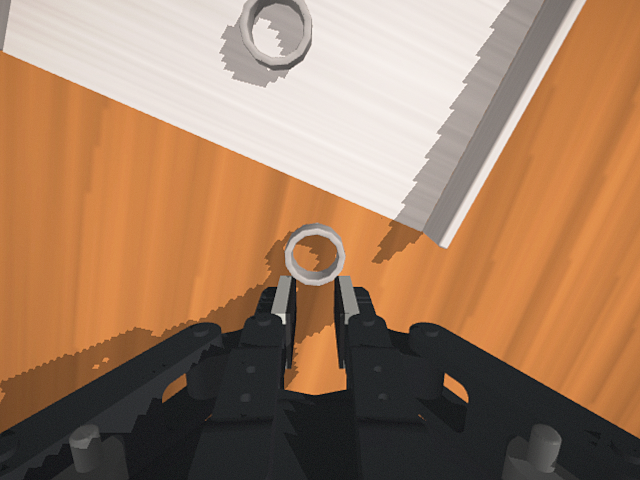

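Ring C is at px (314,254) just before the mouth, with the pan's right wall end at (435,240) and ring B inside at (276,30). I'll push C in and back off.

Request:
play_rows(
  deltas=[
    {"grip":-0.6,"x":0.014,"y":0.005,"z":0,"turn":0},
    {"grip":-0.6,"x":0.029,"y":0.012,"z":0,"turn":0},
    {"grip":-0.6,"x":0.044,"y":0.019,"z":0,"turn":0},
    {"grip":-0.6,"x":0.054,"y":0.024,"z":0,"turn":0},
    {"grip":-0.6,"x":0.058,"y":0.025,"z":0,"turn":0},
  ],
)

```text
time: 9.93
ee_pos: [0.5614, 0.2289, 0.1761]
eef_rot: [[-0.246, 0.969, 0.0], [0.969, 0.246, -0.0], [-0.0, 0.0, -1.0]]
ft_force: [0.0, -0.2, -0.1]
opening: 0.0169
gripper_force: 0.1
```

Request:
play_rows(
  deltas=[
    {"grip":-0.6,"x":-0.01,"y":-0.001,"z":0,"turn":0},
    {"grip":-0.6,"x":-0.03,"y":-0.01,"z":0,"turn":0},
    {"grip":-0.6,"x":-0.06,"y":-0.02,"z":-0.03,"turn":0},
    {"grip":-0.6,"x":-0.08,"y":-0.025,"z":-0.06,"turn":0},
    {"grip":-0.6,"x":-0.1,"y":-0.03,"z":-0.08,"turn":0},
  ],
)

```text
time: 10.55
ee_pos: [0.5565, 0.1212, 0.2579]
eef_rot: [[-0.243, 0.97, 0.002], [0.97, 0.243, -0.0], [-0.001, 0.002, -1.0]]
ft_force: [-1.0, -1.1, 0.5]
opening: 0.0168
gripper_force: 0.0
```

```bash
python3 - <<'E'
from h import *
u=lambda h:np.array([np.cos(np.radians(h)),np.sin(np.radians(h))])
A=np.array([.4305,.015]);a=A-.036*u(83)
print(a);go(*a,.25,83)
i=camera_info("wrist");capture("wrist")
for n in ["ring_b","pan_mouth"]:
  for r in place_of("wrist",n)[:4]: print(n,r["confidence"],r["xy"],ray("wrist",r["xy"],0,i).round(4))
E
```

```text
[ 0.4261127  -0.02073166]
t 10.55 p [0.5565 0.1212 0.2579] h 104.1 open 0.0168 F [-1.  -1.1  0.5]
go [-0.106  -0.161   0.0078] turn 21.1
ring_b 0.98 [113.6, 336.6] [0.4301 0.0121 0.    ]
ring_b 0.81 [364.9, 43.7] [0.5571 0.2475 0.    ]
pan_mouth 0.55 [261.8, 64.7] [0.4999 0.2213 0.    ]
```

Request:
play_rows(
  deltas=[
    {"grip":-0.6,"x":-0.027,"y":-0.04,"z":0,"turn":5},
    {"grip":-0.6,"x":-0.053,"y":-0.08,"z":0,"turn":10},
    {"grip":-0.6,"x":-0.08,"y":-0.12,"z":0,"turn":16},
    {"grip":-0.6,"x":-0.107,"y":-0.161,"z":0,"turn":21},
    {"grip":-0.6,"x":-0.107,"y":-0.161,"z":0.01,"turn":21},
  ],
)

```text
time: 11.32
ee_pos: [0.4248, -0.0206, 0.245]
eef_rot: [[0.122, 0.993, -0.002], [0.993, -0.122, 0.0], [0.0, -0.002, -1.0]]
ft_force: [1.0, 0.5, -1.1]
opening: 0.0171
gripper_force: 0.0
```

```bash
python3 - <<'E'
from h import *
i=camera_info("wrist");capture("wrist")
u=lambda h:np.array([np.cos(np.radians(h)),np.sin(np.radians(h))])
for r in place_of("wrist","ring_b")[:4]:
  q=ray("wrist",r["xy"],0,i);print(r["confidence"],r["xy"],q.round(4));
  if q[1]<.1: go(*(q[:2]-.036*u(83)),.1763,83)
E
```

```text
0.88 [316.4, 194.3] [0.4307 0.0137 0.    ]
t 11.43 p [ 0.4257 -0.0192  0.244 ] h 83.2 open 0.0175 F [-0.6  0.2 -0.8]
go [-0.0028  0.0011  0.0677] turn 0.2
```

Request:
play_rows(
  deltas=[
    {"grip":-0.6,"x":-0.003,"y":0.001,"z":0.02,"turn":0},
    {"grip":-0.6,"x":-0.003,"y":0.001,"z":0.04,"turn":0},
    {"grip":-0.6,"x":-0.003,"y":0.001,"z":0.058,"turn":0},
    {"grip":-0.6,"x":-0.003,"y":0.001,"z":0.066,"turn":0},
    {"grip":-0.6,"x":-0.003,"y":0.001,"z":0.068,"turn":0},
  ],
)

```text
time: 12.05
ee_pos: [0.4274, -0.0219, 0.1775]
eef_rot: [[0.117, 0.993, -0.001], [0.993, -0.117, 0.001], [0.0, -0.001, -1.0]]
ft_force: [0.5, 0.3, -0.1]
opening: 0.017
gripper_force: 0.0
```

```bash
python3 - <<'E'
from h import *
m=np.array([.4995,.2205]);px=np.array([.155,.988]);w=m+.036*px+.052*np.array([-.988,.155]);t=w-.02*np.array([.12,.993]);print(w,t)
go(*t,.1763)
i=camera_info("wrist");capture("wrist")
for r in place_of("wrist","ring_b")[:3]: print(r["confidence"],r["xy"],ray("wrist",r["xy"],0,i).round(4))
E
```

```text
[0.453704 0.264128] [0.451304 0.244268]
t 12.05 p [ 0.4274 -0.0219  0.1775] h 83.3 open 0.017 F [ 0.5  0.3 -0.1]
go [ 0.2672 -0.0075  0.0014] turn None
```

Request:
play_rows(
  deltas=[
    {"grip":-0.6,"x":0.008,"y":0,"z":0.001,"turn":0},
    {"grip":-0.6,"x":0.018,"y":0,"z":0.001,"turn":0},
    {"grip":-0.6,"x":0.034,"y":0,"z":0.001,"turn":0},
    {"grip":-0.6,"x":0.054,"y":-0.001,"z":0.001,"turn":0},
    {"grip":-0.6,"x":0.076,"y":-0.001,"z":0.001,"turn":0},
  ],
)

```text
time: 12.78
ee_pos: [0.4355, 0.0541, 0.1777]
eef_rot: [[0.119, 0.993, 0.001], [0.993, -0.119, -0.0], [0.0, 0.001, -1.0]]
ft_force: [0.5, 1.0, -0.6]
opening: 0.0173
gripper_force: 0.1
```

```bash
python3 - <<'E'
from h import *
go(.4513,.2443,.1763)
i=camera_info("wrist");p,_=capture("wrist");cv2.imwrite("pics/w6.png",p[...,::-1])
for r in place_of("wrist","ring_b")[:3]: print(r["confidence"],r["xy"],ray("wrist",r["xy"],0,i).round(4))
E
```

```text
t 12.78 p [0.4355 0.0541 0.1777] h 83.2 open 0.0173 F [ 0.5  1.  -0.6]
go [ 0.1908 -0.0069  0.0014] turn None
0.81 [313.6, 250.5] [0.4385 0.0737 0.    ]
```

Request:
play_rows(
  deltas=[
    {"grip":-0.6,"x":0.021,"y":-0.001,"z":0.001,"turn":0},
    {"grip":-0.6,"x":0.043,"y":-0.002,"z":0.001,"turn":0},
    {"grip":-0.6,"x":0.065,"y":-0.003,"z":0.001,"turn":0},
    {"grip":-0.6,"x":0.087,"y":-0.003,"z":0.001,"turn":0},
    {"grip":-0.6,"x":0.109,"y":-0.004,"z":0.001,"turn":0},
  ],
)

```text
time: 13.5
ee_pos: [0.4445, 0.1622, 0.1765]
eef_rot: [[0.119, 0.993, 0.001], [0.993, -0.119, -0.0], [-0.0, 0.001, -1.0]]
ft_force: [0.2, 0.2, -0.2]
opening: 0.0171
gripper_force: 0.1
```

Request:
play_rows(
  deltas=[
    {"grip":-0.6,"x":0.022,"y":-0.001,"z":0,"turn":0},
    {"grip":-0.6,"x":0.044,"y":-0.002,"z":0,"turn":0},
    {"grip":-0.6,"x":0.063,"y":-0.003,"z":0,"turn":0},
    {"grip":-0.6,"x":0.076,"y":-0.003,"z":0,"turn":0},
    {"grip":-0.6,"x":0.082,"y":-0.003,"z":0,"turn":0},
  ],
)

```text
time: 14.12
ee_pos: [0.4512, 0.244, 0.1762]
eef_rot: [[0.118, 0.993, 0.0], [0.993, -0.118, -0.0], [-0.0, 0.0, -1.0]]
ft_force: [-0.3, 0.0, -0.1]
opening: 0.0172
gripper_force: 0.1
```

Request:
play_rows(
  deltas=[
    {"grip":-0.6,"x":-0.01,"y":0,"z":0,"turn":0},
    {"grip":-0.6,"x":-0.03,"y":0,"z":0,"turn":0},
    {"grip":-0.6,"x":-0.06,"y":0,"z":-0.03,"turn":0},
    {"grip":-0.6,"x":-0.11,"y":0,"z":-0.07,"turn":0},
    {"grip":-0.6,"x":-0.15,"y":0,"z":-0.12,"turn":0},
  ],
)

```text
time: 14.75
ee_pos: [0.4319, 0.0935, 0.2937]
eef_rot: [[0.12, 0.993, -0.003], [0.993, -0.12, -0.001], [-0.001, -0.003, -1.0]]
ft_force: [0.2, 0.7, 0.5]
opening: 0.0171
gripper_force: 0.0
```

```bash
python3 - <<'E'
from h import *
go(.4513,.2443)
i=camera_info("wrist");p,_=capture("wrist");cv2.imwrite("pics/w7.png",p[...,::-1])
for r in place_of("wrist","ring_b")[:3]: print(r["confidence"],r["xy"],ray("wrist",r["xy"],0,i).round(4))
q,_=capture("scene");cv2.imwrite("pics/s7.png",q[...,::-1])
for c in ["scene","top"]:
  if c=="top":capture(c)
  for n in ["block","jar","punch","spool"]:
    for r in place_of(c,n)[:1]: print(c,n,ray(c,r["xy"]).round(3))
E
```

```text
t 14.75 p [0.4319 0.0935 0.2937] h 83.1 open 0.0171 F [0.2 0.7 0.5]
go [ 0.152   0.0011 -0.0002] turn None
scene block [ 0.49  -0.084  0.   ]
scene jar [ 0.555 -0.251  0.   ]
scene punch [ 0.422 -0.172  0.   ]
scene spool [ 0.671 -0.112  0.   ]
top block [ 0.496 -0.08   0.   ]
top jar [ 0.557 -0.252  0.   ]
top punch [ 0.418 -0.171  0.   ]
top spool [ 0.671 -0.117  0.   ]
```

View pics/s7.png

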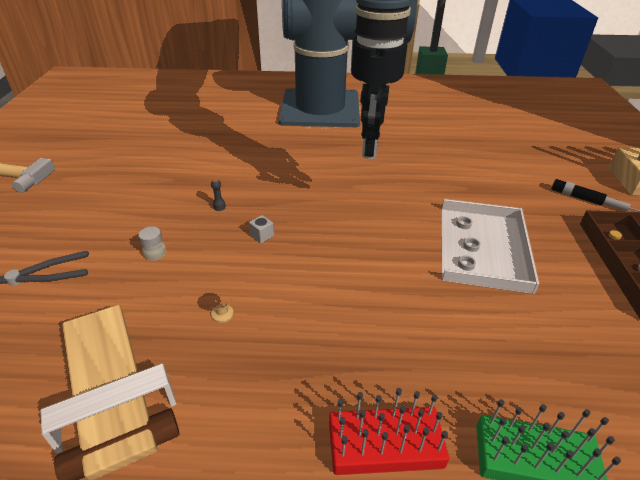

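View pics/w7.png

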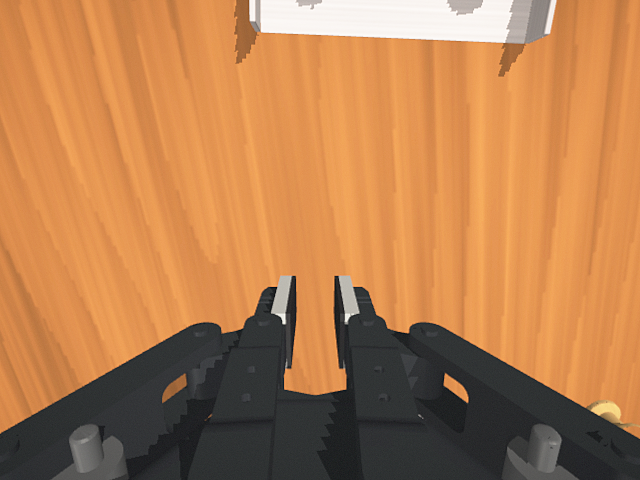

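The scene view shows all three rings fully inside the pan at px (464,222), (471,244) and (467,263). The block, jar, punch and spool have not moved, and the gripper is clear.

```bash
python3 -c "
from station import job_done
print(job_done())"
```

```text
the job is handed in; nothing more can be done
None
```

All three ring blanks were swept completely inside the catch pan, the doming block, jar, punch and spool are where they stood, and the job was handed in at about 15 s of the 54 s allowed.

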